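# Collapse a telescoping support strut and put it away

### The arm

A 7-joint arm with a two-finger parallel gripper is mounted at the origin on a cart in front of the work surface, level with it; the furniture and walls round the work are solid. World frame = base frame: x ahead of the robot, y to its left, z up, the work surface at z = 0. Lengths are in mm, angles in rad, forces in N, time in s.
With the tool pointing down it reaches from about 425 to 925 mm from the base axis. Payload 6.8 kg.
Tool frame: the origin (TCP) lies at the very end of the fingers, on their centre line; the grasp point (between the pads) lies 19 mm behind it (bot.grasp_offset is the distance from the TCP to the grasp point, in mm); z points along the fingers, y is the direction in which the jaws open and shut (so a half turn about z gives the same grasp; the last joint's range is limited). The gripper opens to 85 mm and grips with 20 to 120 N. Pads are 22 mm wide; open, the fingers measure 114 mm over their backs; the gripper's body (76 mm by 85 mm) begins 54 mm behind the grasp point. The pads swing forward as they close: fully open they stand 13 mm farther back than shut.
Start: joints at [-1.392, 0.477, 0.022, 1.555, -0.011, 1.109, -0.083], TCP at [190.943, 647.447, 231.308] pointing down, gripper open.
Joint ranges: [-2.96, 2.96], [-0.34, 2.1], [-1.41, 1.46], [0.24, 2.44], [-1.37, 4.51], [0.17, 1.92], [-2.96, 2.96]. Speed limits (rad/s): [2.39, 2.39, 3.14, 3.14, 3.14, 3.14, 3.14].

### API

Orientations are given as a 3x3 rotation matrix whose columns are the frame's x, y, z axes.
In Python, from bench import bot gives the robot as it stands. The module is installed in compiled form; this text tells all that it offers.
- The arm moves only by the tool step_arm, never from a script. Its argument "steps" is a list of rows, each an object of numbers: "dx", "dy", "dz": the shift along the tool's x, y, z in m; "ax", "ay", "az": the turn, a rotation vector about the tool's x, y, z in degrees; "claw": the closure in counts, from 0 (fully open) to 255 (shut). In form: [{"dx": .., "dy": .., "dz": .., "ax": .., "ay": .., "az": .., "claw": ..}, ...]. A call has 1 to 8 rows; each row is the pose to reach, as a shift and turn from the pose commanded when the call began, along the tool's axes at that moment; what a row does not reach only later rows make up. A row lasts 1/8 s, in which the tool goes at most 62.5 mm and 10.7 degrees, less where a joint would pass 70% of its speed; a pose out of reach is approached as far as the arm can. A call with a gripper value outside its range is refused whole. The fingers move at their own pace and stop on an object; "force" is the grip in N (left out, the last holds). Time passes only in rows, so rows that repeat a pose let the fingers close. It gives the time, the measured TCP pose, the force and the opening at its end, in the units of the state.
- bot.get_obs(): the state, without advancing time (a new reading comes with each control period).
- bot.read_camera(name): name is "scene" or "top"; returns (picture, depth): 420x560x3 uint8, red, green, blue; 420x560 float32, mm along the optical axis (not along the pixel's ray), 0 where there is no reading.
- bot.camera_model(name): a dict with "mtx" (3x3 intrinsics, pixels), "R" (3x3) and "t" (3): a world point X has camera coordinates R X + t. Camera axes: x right, y down, z forward; pixel columns grow to the right and rows downward; lengths in mm; the calibration is good to about 2 mm. A picture is of the moment at which its call begins. camera_model takes no time and is no camera call.
- bot.close_job(): hands the job in, once; it reports no verdict.
The state is a dict: "time": time; "joint_pos": joint angles; "dq": joint speeds; "joint_efforts": joint torques, N m; "tcp_pos": TCP position; "ee_rot": TCP orientation; "ft_force": force on the tool from outside, world axes, zero at the start; "moment": the same for the moment, N m; "grip_width": finger opening in mm.
Only numpy, scipy, OpenCV 4.12 (cv2) and the standard library are available. Lean on these libraries where they do the work, as an engineer would, in place of code of your own. Each camera call takes 0.05 s, during which the arm holds its last target. There are 200 camera calls.

### The job

Collapse the telescoping support strut fully home, innermost section first: push the red-capped inner section all the way into the middle section before the middle section goes in, then push the middle section all the way into the outer one. Lay the collapsed strut flat in the blue parts tray, let go, and leave the things lying around where they are.

Things in the scene. Friction and masses are not known exactly. Their poses are not given: they have to be found in the camera images.
- strut_center (a point): Centre of the strut's outer section, 20 mm up. Three square tubes in line, loose, 180 g; x runs along it to the red cap, z up. Dark end plate (x -28 to -20 mm) and front flange (x 20 to 28), 40 mm square; between them bare tube 28 mm square, top 34 mm up, where it can be gripped across. Flange, collar and cap each carry an upright finger plate 20 mm wide, 8 thick, top 62 mm up.
- collar (a point): Centre of the black collar on the outer end of the middle section: 32 mm square, 8 mm thick along the strut, its finger plate rising above it to 42 mm over this point, on a tube 21 mm square (top 31 mm up). 32 mm in front of strut_center when the middle section is home, further out by the joint value of middle. Same axes and height.
- cap (a point): Centre of the red cap on the outer end of the inner section: 26 mm square, 8 mm thick along the strut, its finger plate rising to 42 mm over this point, on a tube 16 mm square. 8 mm in front of the collar's centre when the inner section is home, further out by the joint value of inner. Same axes and height.
- middle (a joint): How far the middle section stands out of the outer one, m: 0 = fully home (collar against the front flange), 0.042 at most. It slides stiffly, stays where left, and takes about 5 N to move.
- inner (a joint): How far the inner section stands out of the middle one, m: 0 = fully home (cap against collar), 0.042 at most. It takes about 8 N, more than the middle section, so pushing the cap while the outer section is held moves the middle section first. Squeezing the finger plates of cap and collar together between the fingers moves it alone.
- tray: Blue open parts tray on a thin dark mat, both fixed to the table. Origin at the centre of the mat's underside. Inside about 60 mm (its x) by 91 mm (its y); the floor is 4 mm, the rim 24 mm above the table. The collapsed strut (72 x 40 mm) fits lying along the tray's y, either way round; it stands out above the rim. An extended one does not fit.
- bearing: Bystander: ball bearing, 35 mm across, 11 mm high, lying flat. Origin at its underside.
- gauge_block: Bystander: steel gauge block 36 x 15 x 12 mm. Origin at its underside.
- fitting: Bystander: small brass fitting standing upright, 12 mm across, 23 mm high. Origin at its underside.
- loupe: Bystander: black loupe, 34 mm across, 30 mm high. Origin at its underside.
Things that resemble listed ones, but are neither listed nor needed, are in the scene too. Of the things that look like the part that bears strut_center, the smallest one is meant.

How it is judged:
By the outcome, as a careful person would: the job done as asked, in the order asked, and still so for the second after the job is handed in, with the robot touching nothing.
It also fails if it takes over 53 s, if anything falls off the work surface, if the arm or the gripper's body presses on something with over 40 N, if the wrist force passes 120 N, or if a joint passes its speed limit or range.

## Working session

There is one attempt and no reset: what is moved stays moved. The work goes in short steps, Python scripts to look and compute and a tool call to move; the robot and the scene stay as the last step left them, time stands still between calls to the robot, and variables do not carry over. Pictures are saved under pics/ and viewed, about 8 in all and at most 12, crops included, and the job is handed in when it is done.

Besides the shell and the picture viewer there is one more tool, called as a command line: name --argument value ..., lists and objects as JSON in quotes. step_arm: Moves the arm, as the interface text tells. Its arguments: {"type":"object","properties":{"steps":{"type":"array"},"force":{"type":"number"}},"required":["steps"]}

```bash
mkdir -p pics; cat > h.py <<'E'
import numpy as np, cv2
from bench import bot
def cap(n):
    p,d=bot.read_camera(n); np.savez(f'pics/{n}.npz',p=p,d=d); return p,d
def save(p,f,s=1,roi=None):
    if roi: p=p[roi[1]:roi[3],roi[0]:roi[2]]
    cv2.imwrite('pics/'+f,cv2.resize(p[...,::-1],None,fx=s,fy=s,interpolation=cv2.INTER_CUBIC))
def pts(n,d):
    m=bot.camera_model(n);K=np.array(m['mtx']);R=np.array(m['R']);t=np.array(m['t'])
    v,u=np.mgrid[:d.shape[0],:d.shape[1]]
    c=np.stack([(u-K[0,2])/K[0,0]*d,(v-K[1,2])/K[1,1]*d,d],-1)
    return (c-t)@R
def ray(n,u,v,z):
    m=bot.camera_model(n);K=np.array(m['mtx']);R=np.array(m['R']);t=np.array(m['t'])
    o=-R.T@t; r=R.T@np.linalg.solve(K,[u,v,1.]); return o+r*(z-o[2])/r[2]
E
python3 - <<'E'
from h import *
for n in('top','scene'):
    p,d=cap(n);save(p,n+'0.png',1.4); m=bot.camera_model(n);print(n,-np.array(m['R']).T@m['t'],np.array(m['mtx'])[0,0],(d>0).mean())
o=bot.get_obs();print(o['time'],o['ee_rot'],o['ft_force'],o['grip_width'],bot.grasp_offset)
E
```

```text
top [ 404.28441622 -168.39684338 1030.8042664 ] 477.6590551974901 0.9960714285714286
scene [ 175.43579341 -578.09213942  699.94661048] 423.73912672954316 0.9961479591836735
0.1 [[-9.59156483e-01  2.82875812e-01 -3.40465399e-04]
 [ 2.82875988e-01  9.59155146e-01 -1.60675347e-03]
 [-1.27952552e-04 -1.63743749e-03 -9.99998651e-01]] [-0.20056749 -0.07794372 -0.12189486] 85.40670554437149 18.700000000000003
```

View pics/top0.png

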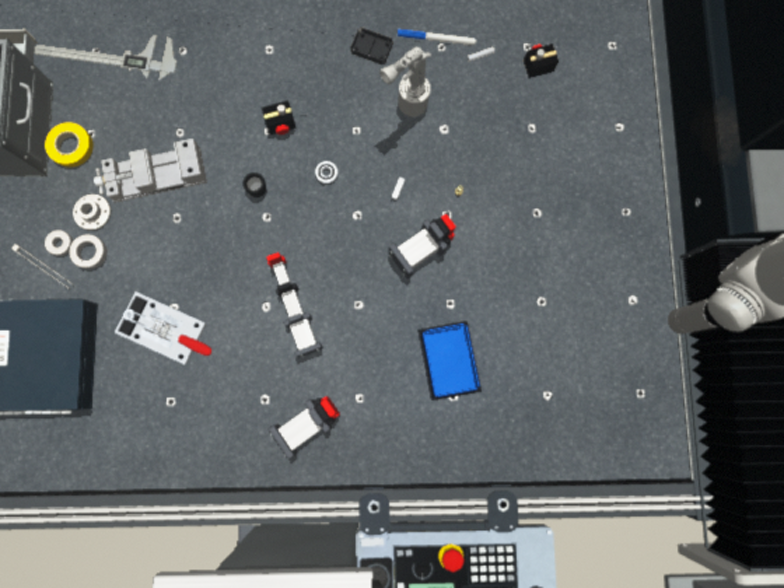

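View pics/scene0.png

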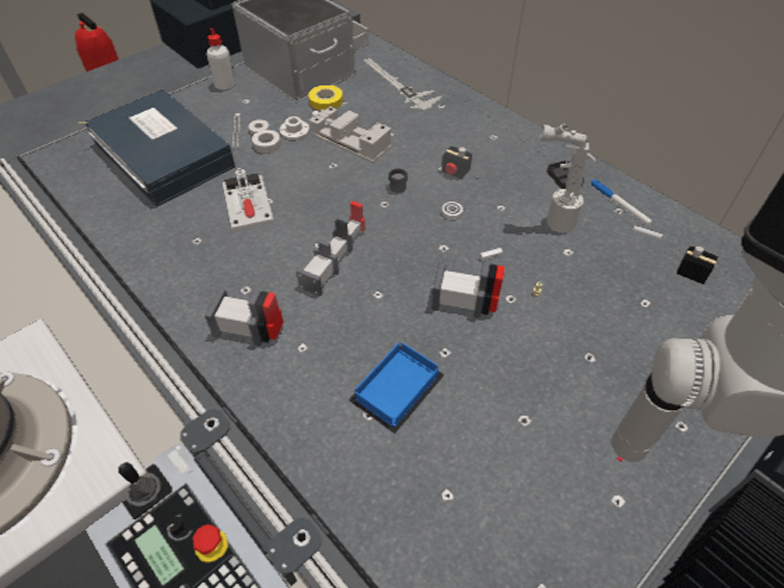

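Top view (shown pixels, 1.4x): the candidates are an extended slim strut with its red cap at (276,258) and outer section at (303,335), and two bigger collapsed ones at (420,245) and (303,428). The extended one is the smallest, so I choose it. The tray is at (450,360), loupe (255,184), bearing (326,172), gauge block (398,188) and fitting (459,190).

```bash
python3 - <<'E'
from h import *
z=np.load('pics/top.npz');p,d=z['p'],z['d'];P=pts('top',d)
save(p,'crop1.png',6,(170,170,250,265))
print('table z',np.median(P[250:300,60:180,2]),[ (n,ray('top',u/1.4,v/1.4,0).round()) for n,u,v in [('tray',450,360),('loupe',255,184),('bearing',326,172),('block',398,188),('fit',459,190),('big1',420,245),('big2',303,428)]])
box=np.zeros(d.shape,bool);box[175:260,185:235]=1
Z=P[...,2]
for lo,hi in((14,27),(27,38),(38,55),(55,70)):
    m=box&(Z>lo)&(Z<hi);print(lo,hi,m.sum(),P[m].mean(0).round(1) if m.any() else '')
m=box&(Z>52)
n,l,s,c=cv2.connectedComponentsWithStats(m.astype(np.uint8))
for i in range(1,n): print('plate',s[i,4],c[i].round(1),P[l==i].mean(0).round(1), P[l==i][:,2].max().round(1))
hsv=cv2.cvtColor(p,cv2.COLOR_RGB2HSV)
w=box&(p.min(-1)>150)
n,l,s,c=cv2.connectedComponentsWithStats(w.astype(np.uint8))
for i in range(1,n):
    if s[i,4]>8: print('white',s[i,4],c[i].round(1),np.median(P[l==i],0).round(1),cv2.minAreaRect(P[l==i][:,:2].astype(np.float32)))
b=(hsv[...,0]>100)&(hsv[...,0]<125)&(hsv[...,1]>150)&(hsv[...,2]>80);b[:,:280]=0;b[:200]=0;b[:,360:]=0
Q=P[b];print('tray',b.sum(),Q.mean(0));f=Q[Q[:,2]<10];r=cv2.minAreaRect(f[:,:2].astype(np.float32));print('floor',r,np.median(f[:,2]));print(cv2.minAreaRect(Q[:,:2].astype(np.float32)),cv2.boxPoints(r).round(1).tolist())
E
```

```text
table z -0.007743150201025291 [('tray', array([ 451., -283.,    0.])), ('loupe', array([735.,  20.,   0.])), ('bearing', array([754., -94.,   0.])), ('block', array([ 726., -209.,    0.])), ('fit', array([ 721., -307.,    0.])), ('big1', array([ 632., -242.,    0.])), ('big2', array([353., -59.,   0.]))]
14 27 96 [557.2 -39.   23.5]
27 38 579 [524.6 -48.4  32.3]
38 55 137 [510.  -54.8  42.1]
55 70 124 [561.1 -35.   60.8]
plate 1 [195. 179.] [ 404.3 -168.4 1030.8] 1030.8
plate 1 [229. 178.] [ 404.3 -168.4 1030.8] 1030.8
plate 45 [194.6 183.1] [604.3 -18.9  60.4] 65.8
plate 1 [205. 182.] [ 404.3 -168.4 1030.8] 1030.8
plate 1 [215. 183.] [ 404.3 -168.4 1030.8] 1030.8
plate 1 [225. 183.] [ 404.3 -168.4 1030.8] 1030.8
plate 1 [195. 200.] [ 404.3 -168.4 1030.8] 1030.8
plate 43 [202.4 203.9] [556.7 -38.7  83.2] 1030.8
plate 1 [204. 208.] [ 404.3 -168.4 1030.8] 1030.8
plate 1 [217. 214.] [ 404.3 -168.4 1030.8] 1030.8
plate 1 [233. 215.] [ 404.3 -168.4 1030.8] 1030.8
plate 44 [210.7 226.2] [509.  -57.6 104.7] 1030.8
plate 1 [226. 223.] [ 404.3 -168.4 1030.8] 1030.8
plate 1 [197. 228.] [ 404.3
[... 711 characters left out ...]
-1.300e+00] ((537.4602661132812, 0.35428285598754883), (13.896068572998047, 10.897514343261719), 3.3626420497894287)
white 257 [216.1 238.8] [490.3 -60.8  34. ] ((489.9925231933594, -59.195472717285156), (40.25617599487305, 30.94849395751953), 21.123971939086914)
tray 1627 [ 451.12204162 -282.65519848    8.86434943]
floor ((451.8239440917969, -283.3336486816406), (104.35601806640625, 72.56351470947266), 9.427546501159668) 4.0129006961729115
((444.9671936035156, -241.44308471679688), (104.42020416259766, 157.2451171875), 9.223394393920898) [[394.3999938964844, -256.1000061035156], [406.29998779296875, -327.70001220703125], [509.20001220703125, -310.6000061035156], [497.3999938964844, -239.0]]
```

View pics/crop1.png

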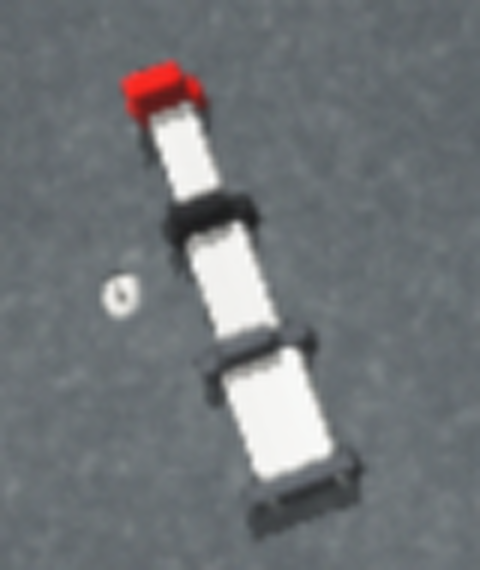

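The crop shows the chosen strut: cap plate at (155,90), collar plate (210,213), flange plate (260,348) and end plate (305,487), all three plates separated, so it is fully extended. I'll refine the numbers, and check the arm that shows at the right of the image.

```bash
python3 - <<'E'
from h import *
z=np.load('pics/top.npz');p,d=z['p'],z['d'];P=pts('top',d);Z=P[...,2]
S=np.load('pics/scene.npz');Q=pts('scene',S['d'])
print('arm top',P[218,525],P[228,485],'scene arm end',Q[325,450],Q[260,480])
c=[]
for n,(u,v) in dict(cap=(194.6,183.1),col=(202.4,203.9),fl=(210.7,226.2)).items():
    a=np.zeros(d.shape,bool);a[int(v)-6:int(v)+7,int(u)-8:int(u)+9]=1
    m=a&(abs(Z-61.5)<4);vv,uu=np.nonzero(m);r=cv2.minAreaRect(P[m][:,:2].astype(np.float32))
    print(n,m.sum(),np.median(P[m],0).round(1),ray('top',uu.mean(),vv.mean(),62).round(1),r);c.append(ray('top',uu.mean(),vv.mean(),62))
    # scene view
w=(abs(Q[...,2]-60)<4)&(Q[...,0]>490)&(Q[...,0]<620)&(abs(Q[...,1]+40)<40)
n,l,s,cc=cv2.connectedComponentsWithStats(w.astype(np.uint8))
for i in range(1,n):
    if s[i,4]>8: print('scene',s[i,4],cc[i].round(1),np.median(Q[l==i],0).round(1))
v=c[0]-c[2];print('yaw',np.degrees(np.arctan2(v[1],v[0])),np.linalg.norm(c[0]-c[1]),np.linalg.norm(c[1]-c[2]))
wh=(p.min(-1)>150)&(Z>24)&(Z<38);wh[:170]=0;wh[265:]=0;wh[:,:192]=0;wh[:,232:]=0
print('axis fit',cv2.fitLine(P[wh][:,:2].astype(np.float32),cv2.DIST_HUBER,0,.01,.01).ravel())
for nm,X in(('top',P),('scene',Q)):
    m=(abs(X[...,2]-23.5)<2.5)&(abs(X[...,0]-450)<70)&(abs(X[...,1]+283)<55)
    r=cv2.minAreaRect(X[m][:,:2].astype(np.float32));print('rim',nm,m.sum(),r)
    f=(abs(X[...,2]-4)<1.5)&(abs(X[...,0]-450)<70)&(abs(X[...,1]+283)<55)
    print('floor',cv2.minAreaRect(X[f][:,:2].astype(np.float32)),f.sum())
E
```

```text
arm top [ 487.13676621 -542.11441502  347.24264529] [ 485.09009395 -535.47176763  231.9426528 ] scene arm end [ 473.84091139 -557.95213369  209.93396209] [ 473.0730987  -545.45168933  343.40331165]
cap 37 [604.3 -18.   60.9] [604.3 -19.   62. ] ((604.8057250976562, -19.0125732421875), (8.076194763183594, 19.293434143066406), 20.006723403930664)
col 35 [560.3 -34.9  61.4] [560.7 -35.4  62. ] ((560.8402709960938, -35.10416793823242), (7.365676403045654, 19.23086929321289), 21.076547622680664)
fl 36 [514.4 -51.6  61.1] [514.2 -52.1  62. ] ((514.361328125, -52.11260223388672), (7.7468180656433105, 19.22345542907715), 18.972806930541992)
scene 37 [253.9 146.1] [605.  -21.   60.8]
scene 36 [242.7 159. ] [561.9 -35.7  60.3]
scene 37 [230.9 173.8] [515.  -53.6  60.6]
yaw 20.145097919412823 46.58468944518651 49.44616833480172
axis fit [ 9.4016778e-01  3.4071174e-01  5.3058600e+02 -4.6255322e+01]
rim top 133 ((451.78125, -281.0718688964844), (99.89220428466797, 68.16451263427734), 9.476529121398926)
floor ((449.95794677734375, -283.0003662109375), (109.22589111328125, 139.9937744140625), 89.68453979492188) 1013
rim scene 224 ((452.92645263671875, -281.0852355957031), (101.01087188720703, 68.81961059570312), 9.613691329956055)
floor ((452.67431640625, -284.3105773925781), (137.76412963867188, 99.822998046875), 5.250631809234619) 1149
```

```bash
python3 - <<'E'
from h import *
for n in('top','scene'):
    m=bot.camera_model(n);R=np.array(m['R']);t=np.array(m['t']);K=np.array(m['mtx'])
    print(n,'fwd',R[2].round(2))
    for X in([190,647,231],[0,0,0],[0,0,300],[191,647,400]):
        c=R@X+t;q=K@c;print(X,(q[:2]/q[2]).round(),c[2].round())
E
```

```text
top fwd [ 0.17 -0.01 -0.99]
[190, 647, 231] [-255.  428.] 742.0
[0, 0, 0] [186. 488.] 947.0
[0, 0, 300] [149. 582.] 651.0
[191, 647, 400] [-406.  470.] 575.0
scene fwd [ 0.44  0.46 -0.77]
[190, 647, 231] [-89.  23.] 936.0
[0, 0, 0] [-21. 328.] 730.0
[0, 0, 300] [-160.  222.] 499.0
[191, 647, 400] [-148.  -63.] 806.0
```

step_arm --steps '[{"dx":0,"dy":-0.03,"dz":-0.02},{"dx":0,"dy":-0.03,"dz":-0.02}]'

```text
invalid input
```

```bash
python3 - <<'E'
from h import *
for n in('top','scene'):
    a=np.load(f'pics/{n}.npz');p,d=bot.read_camera(n)
    m=np.abs(p.astype(int)-a['p']).sum(-1)>60
    v,u=np.nonzero(m);print(n,m.sum(),(u.min(),u.max(),v.min(),v.max()) if m.any() else '')
o=bot.get_obs();print(o['time'],o['tcp_pos'],o['joint_pos'])
E
```

```text
top 0 
scene 0 
0.2 [190.81775734 647.12323999 230.73559753] [-1.3921496   0.47748251  0.0223603   1.55598614 -0.01151248  1.10931287
 -0.08308789]
```

step_arm --steps '[{"dx":-0.567,"dy":-0.536,"dz":0,"ax":0,"ay":0,"az":53.4,"claw":0},{"dx":-0.567,"dy":-0.536,"dz":0,"ax":0,"ay":0,"az":53.4,"claw":0},{"dx":-0.567,"dy":-0.536,"dz":0,"ax":0,"ay":0,"az":53.4,"claw":0},{"dx":-0.567,"dy":-0.536,"dz":0,"ax":0,"ay":0,"az":53.4,"claw":0},{"dx":-0.567,"dy":-0.536,"dz":0,"ax":0,"ay":0,"az":53.4,"claw":0},{"dx":-0.567,"dy":-0.536,"dz":0,"ax":0,"ay":0,"az":53.4,"claw":0},{"dx":-0.567,"dy":-0.536,"dz":0,"ax":0,"ay":0,"az":53.4,"claw":0},{"dx":-0.567,"dy":-0.536,"dz":0,"ax":0,"ay":0,"az":53.4,"claw":0}]'

```text
time: 1.2
tcp_pos: [443.0, 213.5, 231.6]
ee_rot: [[-0.345, 0.939, 0.0], [0.939, 0.345, 0.001], [0.001, 0.001, -1.0]]
ft_force: [0.2, 0.3, 0.2]
grip_width: 85.5
```

step_arm --steps '[{"dx":-0.274,"dy":0.049,"dz":0,"ax":0,"ay":0,"az":0,"claw":0},{"dx":-0.274,"dy":0.049,"dz":0,"ax":0,"ay":0,"az":0,"claw":0},{"dx":-0.274,"dy":0.049,"dz":0,"ax":0,"ay":0,"az":0,"claw":0},{"dx":-0.274,"dy":0.049,"dz":0,"ax":0,"ay":0,"az":0,"claw":0},{"dx":-0.274,"dy":0.049,"dz":0.11,"ax":0,"ay":0,"az":0,"claw":0},{"dx":-0.274,"dy":0.049,"dz":0.11,"ax":0,"ay":0,"az":0,"claw":0},{"dx":-0.274,"dy":0.049,"dz":0.11,"ax":0,"ay":0,"az":0,"claw":0},{"dx":-0.274,"dy":0.049,"dz":0.11,"ax":0,"ay":0,"az":0,"claw":0}]'

```text
time: 2.2
tcp_pos: [583.5, -24.7, 122.7]
ee_rot: [[-0.345, 0.939, 0.001], [0.939, 0.345, 0.0], [-0.0, 0.001, -1.0]]
ft_force: [-0.7, 1.0, 0.6]
grip_width: 85.5
```

```bash
python3 - <<'E'
from h import *
p,d=cap('scene');save(p,'s2.png',3,(150,60,400,250));o=bot.get_obs();print(o['tcp_pos'],o['ee_rot'],o['time'])
E
```

```text
[584.04963359 -24.45918615 123.39611255] [[-3.45449715e-01  9.38432078e-01  3.11922766e-03]
 [ 9.38437150e-01  3.45449392e-01  6.58872311e-04]
 [-4.59228387e-04  3.15480637e-03 -9.99994918e-01]] 2.25
```

View pics/s2.png

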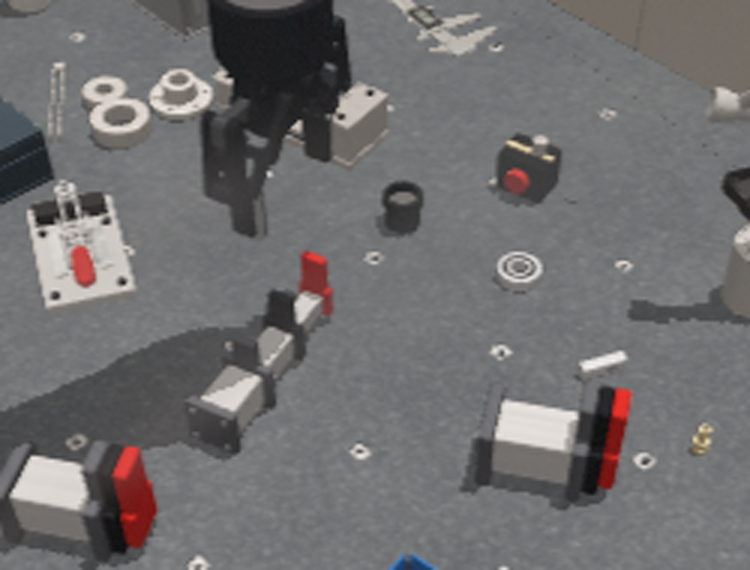

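The scene crop shows the gripper above the strut, its near finger at (250,235), with red cap, collar and flange plates below at (315,270), (282,310) and (242,355). Now lower to just above the plates.

step_arm --steps '[{"dx":-0.002,"dy":-0.002,"dz":0.04,"ax":0,"ay":0,"az":0,"claw":0},{"dx":-0.002,"dy":-0.002,"dz":0.07,"ax":0,"ay":0,"az":0,"claw":0},{"dx":-0.002,"dy":-0.002,"dz":0.07,"ax":0,"ay":0,"az":0,"claw":0},{"dx":-0.002,"dy":-0.002,"dz":0.07,"ax":0,"ay":0,"az":0,"claw":0}]'

```text
time: 2.75
tcp_pos: [583.2, -27.3, 53.6]
ee_rot: [[-0.345, 0.938, 0.003], [0.939, 0.345, 0.0], [-0.001, 0.003, -1.0]]
ft_force: [0.5, 0.4, -0.1]
grip_width: 85.7
```

```bash
python3 - <<'E'
from h import *
p,d=cap('scene');o=bot.get_obs();print(o['tcp_pos'],o['ft_force'])
import time
o2=[];
p,d=cap('scene');o=bot.get_obs();print(o['tcp_pos'],o['dq'].round(4) if hasattr(o['dq'],'round') else o['dq'])
save(p,'s3.png',6,(195,110,290,205))
E
```

```text
[583.22500889 -27.40149222  53.58125687] [0.80157731 0.45592913 0.3651429 ]
[583.06973497 -27.43890563  53.38782386] [ 0.0031  0.0049 -0.0023  0.0064 -0.0017 -0.0046  0.0027]
```

View pics/s3.png

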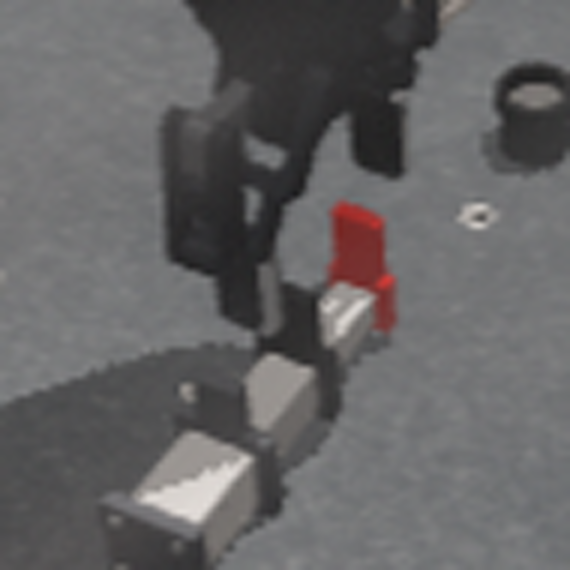

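Near finger sits between flange and collar, at (240,320), and the far one beyond the red cap, at (380,170). Lower and squeeze.

step_arm --steps '[{"dx":0,"dy":0,"dz":0.017,"ax":0,"ay":0,"az":0,"claw":0},{"dx":0,"dy":0,"dz":0.017,"ax":0,"ay":0,"az":0,"claw":0},{"dx":0,"dy":0,"dz":0.017,"ax":0,"ay":0,"az":0,"claw":80},{"dx":0,"dy":0,"dz":0.017,"ax":0,"ay":0,"az":0,"claw":80},{"dx":0,"dy":0,"dz":0.017,"ax":0,"ay":0,"az":0,"claw":80},{"dx":0,"dy":0,"dz":0.017,"ax":0,"ay":0,"az":0,"claw":130},{"dx":0,"dy":0,"dz":0.017,"ax":0,"ay":0,"az":0,"claw":130},{"dx":0,"dy":0,"dz":0.017,"ax":0,"ay":0,"az":0,"claw":130}]' --force 40

```text
time: 3.85
tcp_pos: [580.3, -28.2, 34.2]
ee_rot: [[-0.344, 0.939, -0.002], [0.939, 0.344, -0.0], [0.001, -0.002, -1.0]]
ft_force: [-3.7, -1.6, 4.3]
grip_width: 42.4
```

step_arm --steps '[{"dx":0,"dy":0,"dz":0,"ax":0,"ay":0,"az":0,"claw":180},{"dx":0,"dy":0,"dz":0,"ax":0,"ay":0,"az":0,"claw":180},{"dx":0,"dy":0,"dz":0,"ax":0,"ay":0,"az":0,"claw":180},{"dx":0,"dy":0,"dz":0,"ax":0,"ay":0,"az":0,"claw":255},{"dx":0,"dy":0,"dz":0,"ax":0,"ay":0,"az":0,"claw":255},{"dx":0,"dy":0,"dz":0,"ax":0,"ay":0,"az":0,"claw":255},{"dx":0,"dy":0,"dz":0,"ax":0,"ay":0,"az":0,"claw":255},{"dx":0,"dy":0,"dz":0,"ax":0,"ay":0,"az":0,"claw":255}]'

```text
time: 4.85
tcp_pos: [579.9, -28.9, 35.0]
ee_rot: [[-0.344, 0.939, -0.003], [0.939, 0.344, -0.0], [0.001, -0.003, -1.0]]
ft_force: [-9.8, -2.7, 17.7]
grip_width: 14.9
```

```bash
python3 - <<'E'
from h import *
p,d=cap('scene');save(p,'s4.png',6,(195,110,290,205));o=bot.get_obs();print(o['tcp_pos'],o['ft_force'],o['grip_width'])
E
```

```text
[579.86079339 -28.89423357  34.96467221] [-9.22621304 -2.01465668 15.84212072] 14.796237632842551
```

View pics/s4.png

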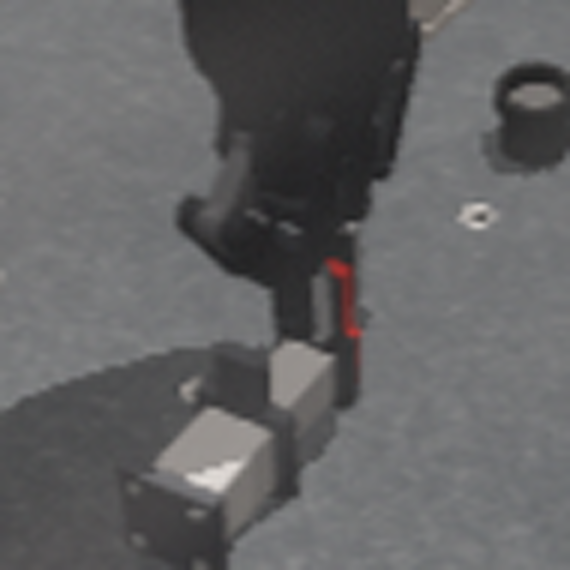

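Grip width 14.9 and the picture (cap and collar plates touching at (340,300), flange at (240,375) still apart) say inner is home and middle still out. Open part way, rise, then open fully.

step_arm --steps '[{"dx":0,"dy":0,"dz":0,"ax":0,"ay":0,"az":0,"claw":140},{"dx":0,"dy":0,"dz":0,"ax":0,"ay":0,"az":0,"claw":140},{"dx":0,"dy":0,"dz":-0.03,"ax":0,"ay":0,"az":0,"claw":140},{"dx":0,"dy":-0.025,"dz":-0.06,"ax":0,"ay":0,"az":0,"claw":140},{"dx":0,"dy":-0.025,"dz":-0.11,"ax":0,"ay":0,"az":0,"claw":0},{"dx":0,"dy":-0.025,"dz":-0.16,"ax":0,"ay":0,"az":0,"claw":0},{"dx":0,"dy":-0.025,"dz":-0.16,"ax":0,"ay":0,"az":0,"claw":0}]'

```text
time: 5.78
tcp_pos: [561.3, -36.2, 198.2]
ee_rot: [[-0.345, 0.939, 0.009], [0.939, 0.345, 0.001], [-0.002, 0.009, -1.0]]
ft_force: [0.4, 0.0, -0.6]
grip_width: 85.3
```

```bash
python3 - <<'E'
from h import *
p,d=cap('scene');Q=pts('scene',d);save(p,'s5.png',6,(195,110,290,205));o=bot.get_obs();print(o['time'],o['tcp_pos'],o['ft_force'],o['ee_rot'][:2,1])
np.set_printoptions(suppress=True)
w=(abs(Q[...,2]-59.5)<4)&(Q[...,0]>490)&(Q[...,0]<620)&(abs(Q[...,1]+40)<40)
n,l,s,cc=cv2.connectedComponentsWithStats(w.astype(np.uint8))
for i in range(1,n):
    if s[i,4]>8: print('scene',s[i,4],cc[i].round(1),np.median(Q[l==i],0).round(1),Q[l==i][:,2].max())
w=(p.min(-1)>125)&(abs(Q[...,2]-32)<3.5)&(abs(Q[...,0]-545)<75)&(abs(Q[...,1]+45)<40)
print(w.sum(),cv2.fitLine(Q[w][:,:2].astype(np.float32),cv2.DIST_HUBER,0,.01,.01).ravel())
E
```

```text
5.825 [559.67983796 -35.84581687 195.94223274] [0.0095729  0.80254621 0.50806389] [0.9384462  0.34539464]
scene 56 [246.5 155.1] [574.6 -31.5  60.9] 63.11067042559635
scene 38 [233.6 170.9] [524.6 -50.4  60.3] 63.370747525845296
241 [  0.93523103   0.354038   523.6661     -51.326508  ]
```

View pics/s5.png

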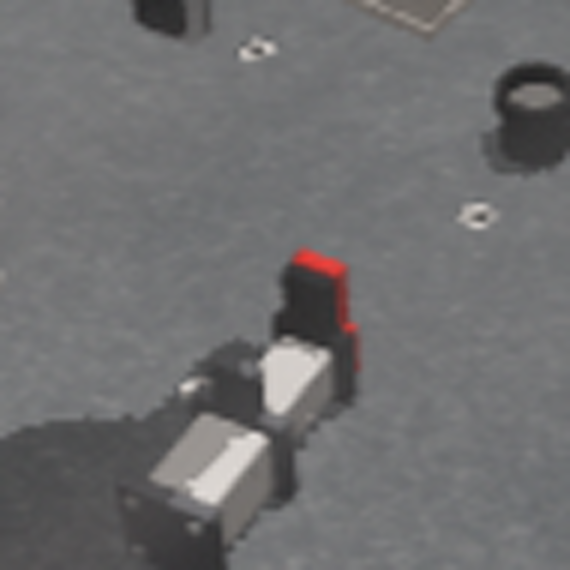

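Cap and collar plates now sit flush at (320,300), with the flange plate at (230,375), so inner is home and middle still out about 41 mm. Next squeeze: flange rear to cap front.

step_arm --steps '[{"dx":0,"dy":-0.006,"dz":0.05,"ax":0,"ay":0,"az":0,"claw":0},{"dx":0,"dy":-0.006,"dz":0.1,"ax":0,"ay":0,"az":0,"claw":0},{"dx":0,"dy":-0.006,"dz":0.139,"ax":0,"ay":0,"az":0,"claw":0},{"dx":0,"dy":-0.006,"dz":0.139,"ax":0,"ay":0,"az":0,"claw":0},{"dx":0,"dy":-0.006,"dz":0.139,"ax":0,"ay":0,"az":0,"claw":0}]'

```text
time: 6.45
tcp_pos: [552.9, -38.6, 55.8]
ee_rot: [[-0.344, 0.939, 0.0], [0.939, 0.344, -0.0], [-0.0, 0.0, -1.0]]
ft_force: [0.4, 0.9, 0.5]
grip_width: 85.7
```

```bash
python3 - <<'E'
from h import *
p,d=cap('scene');save(p,'s6.png',6,(195,110,290,205));o=bot.get_obs();print(o['time'],o['tcp_pos'],o['ft_force'],o['ee_rot'])
E
```

```text
6.5 [553.46312148 -38.52406175  56.43854835] [-0.15742974  0.06407983  0.33044724] [[-3.44555561e-01  9.38763929e-01  1.93696948e-03]
 [ 9.38765672e-01  3.44556254e-01 -2.58024432e-05]
 [-6.91617352e-04  1.80947008e-03 -9.99998124e-01]]
```

View pics/s6.png

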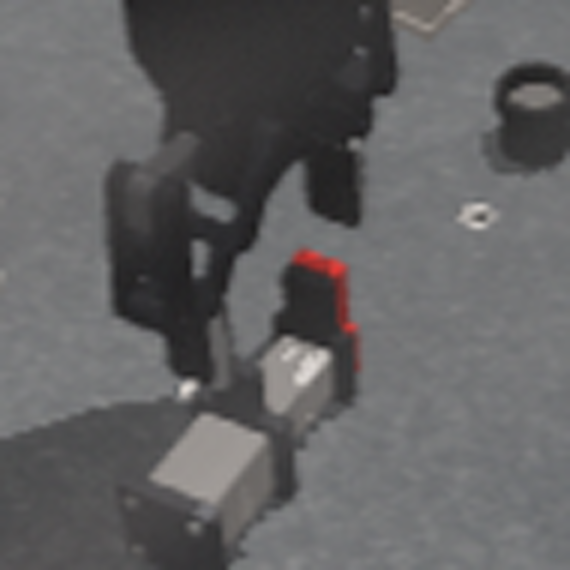

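Near finger is behind the flange plate at (190,390), far finger beyond the cap at (340,210). Lower and squeeze.

step_arm --steps '[{"dx":0,"dy":-0.002,"dz":0,"ax":0,"ay":0,"az":0,"claw":0},{"dx":0,"dy":-0.002,"dz":0.017,"ax":0,"ay":0,"az":0,"claw":0},{"dx":0,"dy":-0.002,"dz":0.017,"ax":0,"ay":0,"az":0,"claw":0},{"dx":0,"dy":-0.002,"dz":0.017,"ax":0,"ay":0,"az":0,"claw":60},{"dx":0,"dy":-0.002,"dz":0.017,"ax":0,"ay":0,"az":0,"claw":60},{"dx":0,"dy":-0.002,"dz":0.017,"ax":0,"ay":0,"az":0,"claw":110},{"dx":0,"dy":-0.002,"dz":0.017,"ax":0,"ay":0,"az":0,"claw":110},{"dx":0,"dy":-0.002,"dz":0.017,"ax":0,"ay":0,"az":0,"claw":110}]' --force 40

```text
time: 7.5
tcp_pos: [548.3, -40.1, 38.4]
ee_rot: [[-0.344, 0.939, -0.004], [0.939, 0.344, -0.0], [0.001, -0.004, -1.0]]
ft_force: [-5.3, -1.4, 7.8]
grip_width: 48.8
```

step_arm --steps '[{"dx":0,"dy":0,"dz":0,"ax":0,"ay":0,"az":0,"claw":160},{"dx":0,"dy":0,"dz":0,"ax":0,"ay":0,"az":0,"claw":160},{"dx":0,"dy":0,"dz":0,"ax":0,"ay":0,"az":0,"claw":160},{"dx":0,"dy":0,"dz":0,"ax":0,"ay":0,"az":0,"claw":255},{"dx":0,"dy":0,"dz":0,"ax":0,"ay":0,"az":0,"claw":255},{"dx":0,"dy":0,"dz":0,"ax":0,"ay":0,"az":0,"claw":255},{"dx":0,"dy":0,"dz":0,"ax":0,"ay":0,"az":0,"claw":255},{"dx":0,"dy":0,"dz":0,"ax":0,"ay":0,"az":0,"claw":255}]'

```text
time: 8.5
tcp_pos: [550.0, -39.8, 39.6]
ee_rot: [[-0.344, 0.939, -0.001], [0.939, 0.344, 0.0], [0.001, -0.001, -1.0]]
ft_force: [-5.0, -0.4, 16.7]
grip_width: 25.0
```

step_arm --steps '[{"dx":0,"dy":0,"dz":0,"ax":0,"ay":0,"az":0,"claw":255},{"dx":0,"dy":0,"dz":0,"ax":0,"ay":0,"az":0,"claw":255},{"dx":0,"dy":0,"dz":0,"ax":0,"ay":0,"az":0,"claw":255},{"dx":0,"dy":0,"dz":0,"ax":0,"ay":0,"az":0,"claw":255},{"dx":0,"dy":0,"dz":0,"ax":0,"ay":0,"az":0,"claw":255},{"dx":0,"dy":0,"dz":0,"ax":0,"ay":0,"az":0,"claw":255}]' --force 80

```text
time: 9.25
tcp_pos: [550.4, -39.8, 40.0]
ee_rot: [[-0.344, 0.939, -0.0], [0.939, 0.344, 0.001], [0.001, 0.0, -1.0]]
ft_force: [-5.6, -0.8, 18.9]
grip_width: 22.6
```

```bash
python3 - <<'E'
from h import *
o=bot.get_obs();print(o['tcp_pos'],o['ft_force'],o['grip_width'])
p,d=cap('scene');q,e=cap('top')
import cv2
a=cv2.resize(p[110:205,185:280],None,fx=4,fy=4,interpolation=2);b=cv2.resize(q[170:265,160:255],None,fx=4,fy=4,interpolation=2)
save(np.hstack([a,b]),'s7.png')
E
```

```text
[550.41866545 -39.7575986   39.96119406] [-5.62184752 -0.78000694 18.91733228] 22.643873153119923
```

View pics/s7.png

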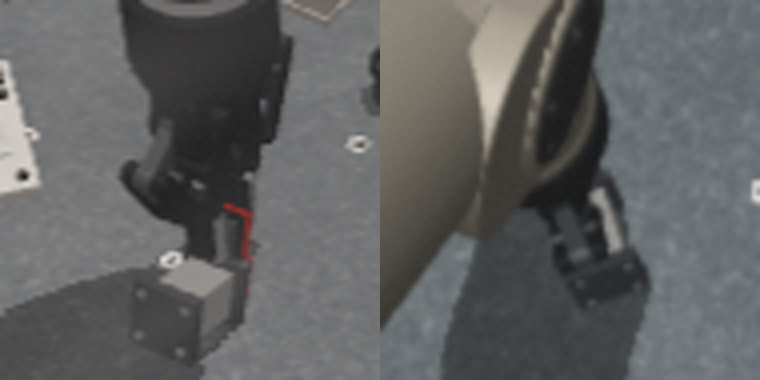

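Strut is fully collapsed: end plate, tube and red-edged plate stack are all together at (190,310) in the scene crop, and the width is 22.6 mm at 80 N. Lift it by the plate stack.

step_arm --steps '[{"dx":0,"dy":0,"dz":-0.02,"ax":0,"ay":0,"az":0,"claw":255},{"dx":0,"dy":0,"dz":-0.05,"ax":0,"ay":0,"az":0,"claw":255},{"dx":0,"dy":0,"dz":-0.09,"ax":0,"ay":0,"az":0,"claw":255},{"dx":0,"dy":0,"dz":-0.13,"ax":0,"ay":0,"az":0,"claw":255},{"dx":0,"dy":0,"dz":-0.13,"ax":0,"ay":0,"az":0,"claw":255},{"dx":0,"dy":0,"dz":-0.13,"ax":0,"ay":0,"az":0,"claw":255}]'

```text
time: 10.1
tcp_pos: [549.8, -38.8, 167.5]
ee_rot: [[-0.345, 0.939, -0.001], [0.939, 0.345, 0.0], [0.001, -0.001, -1.0]]
ft_force: [0.1, -0.7, -2.3]
grip_width: 16.8
```

```bash
python3 - <<'E'
from h import *
o=bot.get_obs();print(o['time'],o['tcp_pos'],o['ft_force'],o['grip_width'],o['ee_rot'])
y=o['ee_rot'][:2,1];D=np.array([476.0,-277.1])-o['tcp_pos'][:2];print('dx',D@o['ee_rot'][:2,0],'dy',D@y,np.degrees(np.arctan2(y[1],y[0])))
E
```

```text
10.1 [549.76273614 -38.79071544 167.46208836] [ 0.08669331 -0.70162545 -2.29472665] 16.795649952268054 [[-3.44938272e-01  9.38624422e-01 -1.33501235e-03]
 [ 9.38625103e-01  3.44938900e-01  2.65531604e-04]
 [ 7.09732141e-04 -1.16148410e-03 -9.99999074e-01]]
dx -198.23948613083473 dy -151.437648061534 20.17808023884663
```

```bash
python3 - <<'E'
from h import *
p,d=cap('scene');save(p,'s8.png',5,(170,50,300,160))
E
```

```text
(no output)
```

View pics/s8.png

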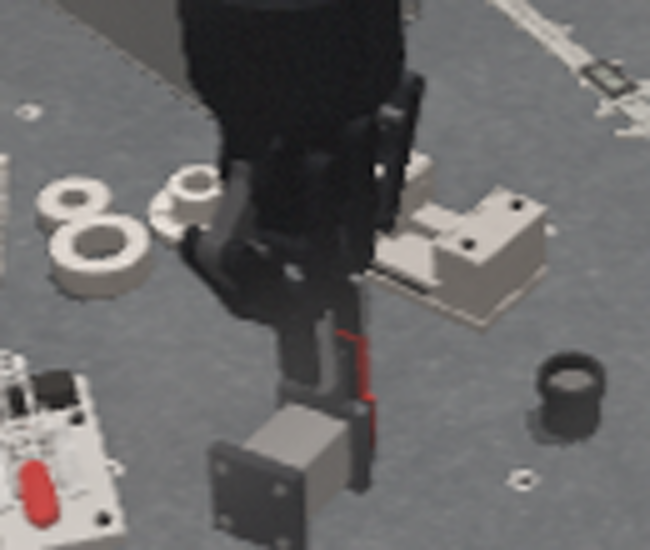

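Strut hangs in the gripper, collapsed-looking (end plate (255,500), flange (325,400), red edge (365,390)), but the width fell to 16.8. I'll measure its pitch and length from depth.

```bash
python3 - <<'E'
from h import *
np.set_printoptions(suppress=True,precision=1)
p,d=cap('scene');Q=pts('scene',d);o=bot.get_obs();T=np.array(o['tcp_pos']);R=np.array(o['ee_rot'])
L=(Q-T)@R   # tool coords: x lateral, y along strut, z down
print(T,o['grip_width'],o['ft_force'])
box=lambda u0,u1,v0,v1:(slice(50+v0//5,50+v1//5),slice(170+u0//5,170+u1//5))
def q(n,*b):
    X=L[box(*b)].reshape(-1,3);X=X[np.linalg.norm(X,axis=1)<120];print(n,len(X),np.median(X,0))
q('end face',220,295,460,530);q('tube top front',300,340,405,425);q('tube top rear',250,290,435,450)
q('tube top mid',270,320,420,440);q('strip',322,332,320,380);q('finger',285,310,330,380);q('dark right of strip',342,354,350,385);q('red',360,372,370,430)
q('red top',340,360,333,343);q('flange top L',287,297,385,395);q('flange top R',345,362,400,410)
hsv=cv2.cvtColor(p,cv2.COLOR_RGB2HSV);m=(p[...,0]>120)&(p[...,1]<60)&(np.linalg.norm(L,axis=-1)<80)
print(L[m][np.argsort(L[m][:,2])].round(1)[:: max(1,m.sum()//12)])
E
```

```text
[549.4 -38.9 166.8] 16.227875068452253 [-0.5 -0.6 -2. ]
end face 209 [ -3.1 -59.6  16.5]
tube top front 32 [ -2.3 -12.   13. ]
tube top rear 24 [  5.2 -36.4  11.6]
tube top mid 39 [  1.4 -25.   12.9]
strip 24 [ -9.3 -14.4 -22.8]
finger 50 [ -2.2 -21.1 -21.4]
dark right of strip 14 [-9.5 -1.2 -5.4]
red 19 [-17.8  -4.   11.4]
red top 8 [ -6.4   8.2 -12.7]
flange top L 4 [12.4 -9.7  8.4]
flange top R 6 [-13.4  -5.9   8.6]
[[-10.1   6.7 -11.6]
 [ -6.7   8.6 -11.4]
 [-10.   10.2  -9.1]]
```

```bash
python3 - <<'E'
from h import *
np.set_printoptions(suppress=True,precision=1)
for k in range(6):
    p,d=cap('scene');Q=pts('scene',d);o=bot.get_obs();L=(Q-o['tcp_pos'])@o['ee_rot']
    X=L[50+84:50+88,170+54:170+64].reshape(-1,3);print(o['time'],o['grip_width'],np.median(X,0),o['tcp_pos'],o['ft_force'])
E
```

```text
10.25 16.219660510340702 [  1.5 -25.1  12.8] [549.5 -39.  166.9] [-0.2  0.7 -2.6]
10.3 16.372797678012734 [  1.7 -25.2  13.2] [549.7 -39.  167. ] [ 0.  -0.1 -1.8]
10.35 16.938482428542994 [  1.7 -25.4  13. ] [549.9 -39.  167.2] [-0.2 -0.2 -1.5]
10.4 16.368124228326195 [  1.7 -25.6  13.3] [550.  -39.1 167.4] [-0.4  0.3 -1.7]
10.45 16.27154707374622 [  1.8 -25.9  13.1] [550.2 -39.1 167.6] [ 0.1  0.4 -2.1]
10.5 16.399964318786125 [  1.3 -26.3  13. ] [550.3 -39.1 167.8] [ 1.1  1.  -2.8]
```

Stable and level with the cap to end-plate length at 72 mm, so carry gently.

step_arm --steps '[{"dx":-0.015,"dy":-0.011,"dz":0,"ax":0,"ay":0,"az":1,"claw":255},{"dx":-0.045,"dy":-0.034,"dz":0,"ax":0,"ay":0,"az":3,"claw":255},{"dx":-0.085,"dy":-0.065,"dz":0,"ax":0,"ay":0,"az":5,"claw":255},{"dx":-0.125,"dy":-0.095,"dz":0,"ax":0,"ay":0,"az":7,"claw":255},{"dx":-0.16,"dy":-0.122,"dz":0,"ax":0,"ay":0,"az":9,"claw":255},{"dx":-0.185,"dy":-0.141,"dz":0,"ax":0,"ay":0,"az":10.7,"claw":255},{"dx":-0.198,"dy":-0.151,"dz":0,"ax":0,"ay":0,"az":10.7,"claw":255},{"dx":-0.198,"dy":-0.151,"dz":0,"ax":0,"ay":0,"az":10.7,"claw":255}]'

```text
time: 11.5
tcp_pos: [476.3, -278.1, 168.3]
ee_rot: [[-0.162, 0.987, -0.0], [0.987, 0.162, -0.0], [-0.0, -0.0, -1.0]]
ft_force: [0.5, 0.7, -2.0]
grip_width: 16.2
```

step_arm --steps '[{"dx":0,"dy":0,"dz":0.02,"ax":0,"ay":0,"az":0,"claw":255},{"dx":0,"dy":0,"dz":0.05,"ax":0,"ay":0,"az":0,"claw":255},{"dx":0,"dy":0,"dz":0.07,"ax":0,"ay":0,"az":0,"claw":255},{"dx":0,"dy":0,"dz":0.07,"ax":0,"ay":0,"az":0,"claw":255},{"dx":0,"dy":0,"dz":0.07,"ax":0,"ay":0,"az":0,"claw":255}]'

```text
time: 12.12
tcp_pos: [477.9, -276.4, 99.0]
ee_rot: [[-0.166, 0.986, 0.001], [0.986, 0.166, 0.0], [-0.0, 0.001, -1.0]]
ft_force: [0.8, -1.5, -1.5]
grip_width: 16.3
```

```bash
python3 - <<'E'
from h import *
np.set_printoptions(suppress=True,precision=1)
p,d=cap('scene');Q=pts('scene',d);o=bot.get_obs();T=np.array(o['tcp_pos']);R=np.array(o['ee_rot']);print(o['time'],T,o['grip_width'],o['ft_force'],np.degrees(np.arctan2(R[1,1],R[0,1])))
L=(Q-T)@R
m=bot.camera_model('scene');c=np.array(m['R'])@T+m['t'];u,v=(np.array(m['mtx'])@c)[:2]/c[2];print(u,v)
q,_=cap('top')
u,v=int(u),int(v);a=cv2.resize(p[v-45:v+55,u-60:u+40],None,fx=4,fy=4,interpolation=2)
b=cv2.resize(q[200:300,270:370],None,fx=4,fy=4,interpolation=2);save(np.hstack([a,b]),'s9.png')
t=(p.min(-1)>110)&(np.abs(L[...,0])<13)&(L[...,1]<-10)&(L[...,1]>-55)&(abs(L[...,2]-13)<5)
print('tube',t.sum(),np.median(L[t],0),np.linalg.lstsq(np.c_[L[t][:,:2],np.ones(t.sum())],L[t][:,2],rcond=None)[0].round(3))
C=np.array([452.3,-281.1,0]);g=np.radians(9.5);A=np.array([np.cos(g),np.sin(g),0]);N=np.array([-A[1],A[0],0])
e=(L[...,1]<-57)&(L[...,1]>-66)&(abs(L[...,0])<22)&(L[...,2]>8)&(L[...,2]<50)
print('end face',e.sum(),np.median(L[e],0),L[e].min(0),L[e].max(0),'along tray',np.median((Q[e]-C)@A),'lat',np.percentile((Q[e]-C)@N,[1,50,99]))
E
```

```text
12.175 [ 478.  -276.7   99.2] 16.284652584398426 [-0.   0.6 -2.1] 9.527902041743566
292.06646156409244 237.18765343659567
tube 258 [ -0.1 -30.3  12.3] [-0.   0.1 15.6]
end face 228 [ -1.5 -60.6  24.6] [-20.3 -63.    8.2] [ 19.5 -57.1  43.7] along tray -34.41170575966392 lat [-20.   -1.4  19.3]
```

View pics/s9.png

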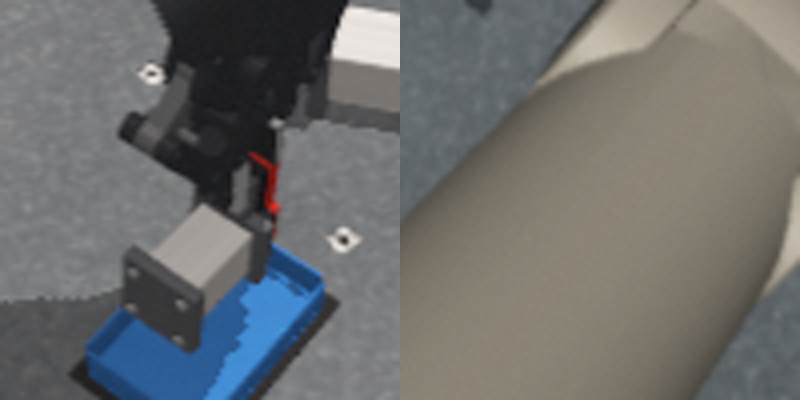

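Strut centred over the tray (end face at (165,300), tray inside from (90,370) to (320,280)), slightly nose-down. Lower into it.

step_arm --steps '[{"dx":0,"dy":-0.0015,"dz":0.015,"ax":0,"ay":0,"az":0,"claw":255},{"dx":0,"dy":-0.0015,"dz":0.03,"ax":0,"ay":0,"az":0,"claw":255},{"dx":0,"dy":-0.0015,"dz":0.04,"ax":0,"ay":0,"az":0,"claw":255},{"dx":0,"dy":-0.0015,"dz":0.043,"ax":0,"ay":0,"az":0,"claw":255},{"dx":0,"dy":-0.0015,"dz":0.043,"ax":0,"ay":0,"az":0,"claw":255}]'

```text
time: 12.85
tcp_pos: [475.5, -277.3, 55.0]
ee_rot: [[-0.164, 0.986, -0.0], [0.986, 0.164, 0.0], [0.0, -0.0, -1.0]]
ft_force: [-0.0, -0.1, -1.2]
grip_width: 16.3
```

step_arm --steps '[{"dx":0,"dy":0,"dz":0.002,"ax":0,"ay":0,"az":0,"claw":255},{"dx":0,"dy":0,"dz":0.003,"ax":0,"ay":0,"az":0,"claw":255},{"dx":0,"dy":0,"dz":0.003,"ax":0,"ay":0,"az":0,"claw":255}]'

```text
time: 13.22
tcp_pos: [475.7, -277.2, 52.4]
ee_rot: [[-0.164, 0.986, 0.0], [0.986, 0.164, -0.0], [-0.0, 0.0, -1.0]]
ft_force: [-0.4, -0.7, -1.7]
grip_width: 16.3
```

step_arm --steps '[{"dx":0,"dy":0,"dz":0.002,"ax":0,"ay":0,"az":0,"claw":255},{"dx":0,"dy":0,"dz":0.003,"ax":0,"ay":0,"az":0,"claw":255},{"dx":0,"dy":0,"dz":0.003,"ax":0,"ay":0,"az":0,"claw":255}]'

```text
time: 13.6
tcp_pos: [476.6, -277.5, 51.8]
ee_rot: [[-0.164, 0.986, 0.003], [0.986, 0.164, 0.001], [0.001, 0.003, -1.0]]
ft_force: [-4.8, 5.1, 24.8]
grip_width: 16.4
```

```bash
python3 - <<'E'
from h import *
p,d=cap('scene');o=bot.get_obs();print(o['tcp_pos'],o['ft_force'])
save(p,'s10.png',5,(220,190,350,300))
E
```

```text
[ 476.62292405 -277.4949956    51.79783468] [-4.84868713  5.52966198 24.20928578]
```

View pics/s10.png

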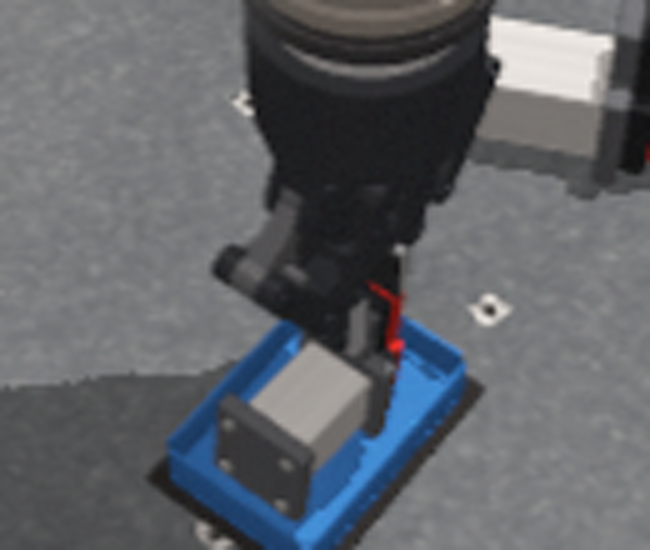

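The strut is inside the tray walls (end plate (265,455), flange (380,390)), with contact force of 24 N on the floor. Ease off, release, rise.

step_arm --steps '[{"dx":0,"dy":0,"dz":-0.002,"ax":0,"ay":0,"az":0,"claw":255},{"dx":0,"dy":0,"dz":-0.002,"ax":0,"ay":0,"az":0,"claw":190},{"dx":0,"dy":0,"dz":-0.002,"ax":0,"ay":0,"az":0,"claw":150},{"dx":0,"dy":0,"dz":-0.002,"ax":0,"ay":0,"az":0,"claw":110},{"dx":0,"dy":0,"dz":-0.002,"ax":0,"ay":0,"az":0,"claw":110},{"dx":0,"dy":0,"dz":-0.03,"ax":0,"ay":0,"az":0,"claw":110},{"dx":0,"dy":0,"dz":-0.08,"ax":0,"ay":0,"az":0,"claw":110},{"dx":0,"dy":0,"dz":-0.13,"ax":0,"ay":0,"az":0,"claw":110}]' --force 40

```text
time: 14.65
tcp_pos: [475.2, -277.2, 180.4]
ee_rot: [[-0.164, 0.986, -0.001], [0.986, 0.164, 0.0], [0.0, -0.001, -1.0]]
ft_force: [0.7, -0.8, 0.3]
grip_width: 48.4
```

step_arm --steps '[{"dx":0.05,"dy":0,"dz":-0.03,"ax":0,"ay":0,"az":0,"claw":110},{"dx":0.11,"dy":0,"dz":-0.06,"ax":0,"ay":0,"az":0,"claw":110},{"dx":0.17,"dy":0,"dz":-0.06,"ax":0,"ay":0,"az":0,"claw":110},{"dx":0.23,"dy":0,"dz":-0.06,"ax":0,"ay":0,"az":0,"claw":110},{"dx":0.29,"dy":0,"dz":-0.06,"ax":0,"ay":0,"az":0,"claw":110},{"dx":0.35,"dy":0,"dz":-0.06,"ax":0,"ay":0,"az":0,"claw":110},{"dx":0.35,"dy":0,"dz":-0.06,"ax":0,"ay":0,"az":0,"claw":110}]'

```text
time: 15.52
tcp_pos: [417.3, 72.2, 239.3]
ee_rot: [[-0.173, 0.985, 0.0], [0.985, 0.173, 0.001], [0.001, 0.0, -1.0]]
ft_force: [-0.2, -0.6, 0.6]
grip_width: 48.7
```

```bash
python3 - <<'E'
from h import *
np.set_printoptions(suppress=True,precision=1)
p,d=cap('scene');q,e=cap('top');o=bot.get_obs();print(o['time'],o['tcp_pos'],o['ft_force'],o['grip_width'])
C=np.array([452.3,-281.1,0]);g=np.radians(9.5);A=np.array([np.cos(g),np.sin(g),0]);N=np.array([-A[1],A[0],0])
for n,X,im in(('scene',pts('scene',d),p),('top',pts('top',e),q)):
    F=np.stack([(X-C)@A,(X-C)@N,X[...,2]],-1)
    k=(abs(F[...,0])<50)&(abs(F[...,1])<32)&(F[...,2]>28)&(F[...,2]<80);G=F[k];print(n,k.sum(),np.percentile(G,[1,99],axis=0))
    t=k&(im.min(-1)>110)&(abs(F[...,1])<12)&(F[...,2]>32)&(F[...,2]<46);print('tube z',np.median(F[t],0),np.polyfit(F[t][:,0],F[t][:,2],1))
    h=G[G[:,2]>50];print('plates',h.min(0),h.max(0))
S=np.load('pics/top.npz')
a=cv2.resize(p[190:290,220:320],None,fx=4,fy=4,interpolation=2)
b=cv2.resize(q[210:310,270:370],None,fx=4,fy=4,interpolation=2);save(np.hstack([a,b]),'s11.png')
E
```

```text
15.625 [418.   67.9 239.3] [ 0.4 -0.8  0.5] 48.40936735213982
scene 787 [[-36.4 -19.7  28.8]
 [ 34.6  17.7  67.3]]
tube z [-9.6 -0.1 38. ] [-0.1 37.5]
plates [ 11.5 -11.   50.1] [35.8  9.4 68.9]
top 539 [[-36.8 -18.2  31.5]
 [ 33.7  18.8  68.1]]
tube z [-11.2  -0.2  38.4] [-0.1 37.9]
plates [10.9 -9.8 52.3] [34.4 10.  70.6]
```

```bash
python3 - <<'E'
from h import *
np.set_printoptions(suppress=True,precision=2)
C=np.array([452.3,-281.1,0]);g=np.radians(9.5);A=np.array([np.cos(g),np.sin(g),0]);N=np.array([-A[1],A[0],0])
for n in('scene','top'):
    z=np.load(f'pics/{n}.npz');im=z['p'];X=pts(n,z['d']);F=np.stack([(X-C)@A,(X-C)@N,X[...,2]],-1)
    k=(abs(F[...,1])<11)&(F[...,0]>-24)&(F[...,0]<6)&(F[...,2]>30)&(F[...,2]<46)
    r=np.linalg.lstsq(np.c_[F[k][:,:2],np.ones(k.sum())],F[k][:,2],rcond=None)[0];print(n,'tube plane',r,'std',(F[k][:,2]-np.c_[F[k][:,:2],np.ones(k.sum())]@r).std())
    for a in np.arange(-38,37,4):
        s=(abs(F[...,1])<9)&(abs(F[...,0]-a)<2)&(F[...,2]<80)&(F[...,2]>0);print(int(a),np.percentile(F[s][:,2],[50,95]).round(1) if s.sum() else '',end=' | ')
    # edges of square flanges at lateral 12..18 
    print()
    for a in np.arange(-38,37,4):
        s=(abs(abs(F[...,1])-15.5)<2.5)&(abs(F[...,0]-a)<2)&(F[...,2]<80)&(F[...,2]>0);print(int(a),np.percentile(F[s][:,2],[90]).round(1) if s.sum() else '',end=' | ')
    print()
E
```

```text
scene tube plane [ 0.    0.01 37.76] std 1.164299193670301
-38 [ 5.4 38.9] | -34 [28.8 43.9] | -30 [44.  45.6] | -26 [38.3 39.9] | -22 [37.4 40.5] | -18 [38.2 39.2] | -14 [37.9 39.6] | -10 [37.8 39.4] | -6 [37.2 39.1] | -2 [38.  39.1] | 2 [38.1 39.4] | 6 [37.8 39. ] | 10 [39.5 62.6] | 14 [54.8 66.8] | 18 [65.8 66.9] | 22 [65. 67.] | 26 [65.8 67.8] | 30 [65.2 67. ] | 34 [64.9 66.3] | 
-38 [41.4] | -34 [43.6] | -30 [44.5] | -26 [30.2] | -22 [37.5] | -18 [36.8] | -14 [34.3] | -10 [36.9] | -6 [33.7] | -2 [36.2] | 2 [33.8] | 6 [35.4] | 10 [37.6] | 14 [43.2] | 18 [44.7] | 22 [40.7] | 26 [39.6] | 30 [33.6] | 34 [22.9] | 
top tube plane [-0.01  0.03 38.21] std 1.7962035704089592
-38 [ 4.  43.2] | -34 [43.9 46.2] | -30 [43.4 45.6] | -26 [37.9 40.3] | -22 [38.2 40.3] | -18 [37.9 41. ] | -14 [39.  41.3] | -10 [38.5 40.9] | -6 [38.2 41.6] | -2 [37.5 40.1] | 2 [38.2 40.9] | 6 [37.5 40.7] | 10 [40.1 65.3] | 14 [66.  67.8] | 18 [65.4 67.5] | 22 [65.7 68.2] | 26 [64.9 68.8] | 30 [65.1 68.5] | 34 [65.2 67.2] | 
-38 [40.2] | -34 [44.7] | -30 [45.2] | -26 [38.7] | -22 [37.9] | -18 [30.2] | -14 [37.6] | -10 [40.6] | -6 [32.4] | -2 [38.7] | 2 [30.3] | 6 [35.7] | 10 [42.1] | 14 [45.7] | 18 [46.3] | 22 [40.6] | 26 [38.8] | 30 [4.9] | 34 [5.7] |
```

Flat (tube slope 0, top at 38 mm; end plate at 44 and finger plates at 66, as they must be), with overall length about 72 mm and plate stack about 24 mm. Hand in.

```bash
python3 -c "
from bench import bot
print(bot.get_obs()['time']);print(bot.close_job())"
```

```text
15.625
the job is handed in; nothing more can be done
None
```

The strut is collapsed and lying flat in the blue tray, and I handed the job in at 15.6 s. I squeezed the cap and collar plates together first, then the flange and cap plates. I then carried the strut by its plate stack, set it down and let go, and moved the arm clear.

**Last checks (depth from both cameras):**
- **Lying flat:** the tube slopes by at most 0.01, and its top is 38 mm up, as it should be in the tray.
- **Collapsed:** the plate stack measures about 24 mm and the whole strut about 72 mm, so both sections are home to within about 1 mm.
- **In the tray:** it sits centred to within about 1 mm.

**Checks that disagreed or failed:**
- **Grip width:** it fell from 22.6 to about 16.5 mm on lifting, because the strut slipped about 6 mm down between the fingers and tilted slightly nose-down. It then held steady and straightened out on release.
- **Contact force:** setting it down briefly read about 24 N at the wrist.
- **Last picture:** it could not be viewed because the limit of 12 was reached, so the final check rests on depth numbers only.
- **Bystanders:** I did not measure them again at the end. The gripper did not work near any of them.

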